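Change tubes in a touch-start vortex mixer and hold the next one on the cup

TASK

The green-capped sample tube standing in the vortex mixer has been mixed: put it back upright in any empty hole of the white rack. Then take the red-capped tube, pass it upright down through the slot of the mixer's guard and press it gently down on the spring cup, well past half of the cup's short travel, so that the mixer is switched on; finish like that, still holding the tube in the slot with the cup pressed down. Leave the two purple-capped tubes, the timer, the barcode reader and the label roll alone.

Things in the scene. Friction and masses are not known exactly. Their poses are not given: they have to be found in the camera images.
- green_tube_mid (a point): centre of the loose green-capped sample tube (14 g): 94 mm long, 12.8 mm thick, the top 16 mm being a cap 16 mm thick. The point is on its axis, 47 mm above its lower end, 39 mm below the cap's centre; z points along the tube to the cap. It starts upright in the mixer, through the slot, its lower end on the cup's floor
- red_tube_mid (a point): centre of the red-capped sample tube, same shape, size and point as the green one; it starts in one of the rack's holes. The lower 78 mm, 12.8 mm thick, have 2 mm clearance in the slot; the cap is not to go in
- purple_tube_1_mid (a point): centre of a purple-capped sample tube in the rack, same size; stays where it is
- purple_tube_2_mid (a point): centre of the other purple-capped sample tube in the rack, same size; stays where it is
- rack: white rack, 48 (x) x 136 (y) x 56 mm (z), fixed; origin at the centre of its underside. Its top board (upper face 50 mm up) has 8 holes of 16 mm: at x = -12, +12 and y = -45, -15, +15, +45 mm. Tubes stand on a floor 14 mm up, their centres 61 mm above the underside. Three tubes stand in it, one each at y = -45, -15 and +15; both holes at y = +45 are empty
- mixer: touch-start vortex mixer, 116 (x) x 100 (y) mm, fixed; origin at the centre of its underside, front with dial to -x. White housing with a black rubber cup on top; above it an aluminium guard plate, 86 x 86 mm, on four posts, upper face 99 mm up, cap nuts at its corners 4 mm higher; a slot is in its middle
- slot (a point): centre of the mouth of the guard's slot, at the top of its black lip, 104 mm above the bench. x: across the slot, y: along it, z up. The lip narrows over 5 mm from 20.8 x 28 to the slot's 14.8 (x) x 22 mm (y); the plate below it is 5 mm thick. The cup's flat floor, 26 mm wide, lies straight below, 40 mm under this point while the cup is up
- mixer_cup (a joint): travel of the mixer's spring cup, m: 0 up, 0.006 fully down. It starts to give at 1.5 N and needs 5 N to be fully down; past 0.003 the mixer is switched on. It springs back when released
- timer: bench timer, 82 x 58 x 22 mm, loose, lying on the bench; stays
- reader: black barcode reader, 178 x 65 x 40 mm, loose, lying on the bench; stays
- roll: white label roll, 68 mm in diameter, 41 mm high, loose, lying on the bench; stays

How it is judged:
On the way, in this order (a step that is already met when the one before it is completed fails the run):
1. the green-capped tube stands in a hole of the rack, let go (z of green_tube_mid in the frame of rack between 0.054 and 0.068 m and x of green_tube_mid in the frame of rack between -0.024 and 0.024 m and y of green_tube_mid in the frame of rack between -0.06 and 0.06 m and angle between green_tube_mid's own z axis and vertical below 0.15 rad and contact force between the fingers and green_tube below 0.1 N), for 0.2 s.
2. the red-capped tube is held upright through the slot, its lower end in the cup (horizontal distance between red_tube_mid and slot below 0.012 m and z of red_tube_mid in the frame of slot below 0.012 m and angle between red_tube_mid's own z axis and vertical below 0.2 rad and contact force between the fingers and red_tube above 0.5 N), for 0.2 s.
At the end, for the whole second after the job is handed in: The red-capped tube is held by the fingers, through the slot and within about 11 degrees of upright, its lower end pressing the cup more than 3 mm down; the green-capped tube stands in a rack hole within 9 degrees of upright, not touched by the fingers (all of step 1 and all of step 2 and value of joint mixer_cup above 0.003 m and contact force between red_tube and mixer above 0.5 N); the arm keeps its last pose, push and grip.
It fails at once if a purple-capped tube moved more than 15 mm (distance of any of purple_tube_1_mid, purple_tube_2_mid from where it was at the start of the episode above 0.015 m).
It fails at once if timer, barcode reader or label roll moved more than 30 mm (distance of any of timer, reader, roll from where it was at the start of the episode above 0.03 m).
It fails at once if the red-capped tube pressed against the mixer with more than 25 N (contact force between red_tube and mixer above 25 N).
It also fails if it takes over 48 s, if anything falls off the work surface, if the arm or the gripper's body presses on something with over 40 N, if the wrist force passes 120 N, or if a joint passes its speed limit or range.

ROBOT

A 6-joint arm with a two-finger parallel gripper is mounted at the origin on a cart in front of the work surface, level with it; the furniture and walls round the work are solid. World frame = base frame: x ahead of the robot, y to its left, z up, the work surface at z = 0. Lengths are in m, angles in rad, forces in N, time in s.
With the tool pointing down it reaches from about 0.325 to 1 m from the base axis. Payload 5.1 kg.
Tool frame: the origin (TCP) lies between the finger pads; the fingertips stand 8 mm ahead of it and the grasp point (between the pads) lies 11 mm behind it (ctrl.tips_ahead is the distance from the TCP to the fingertips, in m); z points along the fingers, y is the line along which they close (so a half turn about z gives the same grasp; the last joint's range is limited). The gripper opens to 85 mm and grips with 20 to 120 N. Pads are 22 mm wide; open, the fingers measure 114 mm over their backs; the gripper's body (76 mm by 85 mm) begins 54 mm behind the grasp point. The pads swing forward as they close: fully open they stand 13 mm farther back than shut.
Start: joints at [-1.325, 0.124, 1.65, -0, 1.367, -0.083], TCP at [0.21, -0.615, 0.239] pointing down, gripper open.
Joint ranges: [-2.61, 2.61], [-1.02, 2.33], [0.03, 2.71], [-1.35, 4.49], [0.32, 2.68], [-2.91, 2.91]. Speed limits (rad/s): [2.57, 2.57, 3.14, 3.14, 3.14, 3.14].

INTERFACE

Orientations are given as a unit quaternion [w, x, y, z].
In Python, from rig import readout, vision, job_done, boxes_of, place_of, ctrl gives the robot as it stands.
- The arm moves only by the shell command python3 -m inch 'ROWS'. ROWS is JSON, a list of rows, each a list of 5 numbers: the shift along the world's x, y, z in m, then the turn about the world's z in degrees, then the finger opening in m, from 0 to 0.0854. A call has 1 to 20 rows; each row is the pose to reach, as a shift and turn from the pose commanded when the call began; what a row does not reach only later rows make up. A row lasts 1/12 s, in which the tool goes at most 41.7 mm and 7.16 degrees, less where a joint would pass 70% of its speed; a pose out of reach is approached as far as the arm can. A call with a gripper value outside its range is refused whole. The fingers move at their own pace and stop on an object; the grip force is fixed at half the most. Time passes only in rows, so rows that repeat a pose let the fingers close. It gives the time, the measured TCP pose, the force, the opening and the grip force at its end, in the units of the state.
- readout.get_state(): the state, without advancing time (a new reading comes with each control period).
- vision.snapshot(name): name is "side" or "top"; returns a dict with "color" (400x640x3 uint8, red, green, blue), "mtx" (3x3 intrinsics, pixels), "dist" ([k1, k2, p1, p2, k3] as OpenCV has them; the pictures are not rectified), "R" (3x3) and "t" (3): a world point X has camera coordinates R X + t. Camera axes: x right, y down, z forward; pixel columns grow to the right and rows downward; lengths in m; the calibration is good to about 2 mm. A picture is of the moment at which its call begins. There is no depth.
- job_done(): hands the job in; it is judged then, once.
Trained networks look in the newest picture that a camera, given by its name, has taken for a name from the list of things; names that differ only in an ending like _2 or _b are one class to them, and where a whole thing is asked for, a point or a joint stands for the part that bears it (a point fixed in the world has none). Each returns a list of dicts, best first, with "p" (0 to 1); they miss things now and then, are a little off and sometimes report something else, mostly with a low value. They report only what shows in the picture. A call takes as long as a camera call.
- boxes_of(camera, query): "point" ([x, y, z] in m, in the coordinates of the camera as it stood for that picture, good to about 4 mm: the middle of the surface that is visible of it).
- place_of(camera, query): "point" ([x, y, z] in m, in the coordinates of the camera as it stood for that picture, good to about 4 mm: a listed point, or the origin of a listed thing).
The state is a dict: "time": time; "qpos": joint angles; "joint_velocities": joint speeds; "joint_efforts": joint torques, N m; "eef_pos": TCP position; "tcp_rot": TCP orientation; "ft_force": force on the tool from outside, world axes, zero at the start; "wrist_torque": the same for the moment, N m; "gripper_width": finger opening in m; "grip_force": force on a finger pad.
Only numpy, scipy, OpenCV 4.12 (cv2) and the standard library are available. Lean on these libraries where they do the work, as an engineer would, in place of code of your own. Each camera call takes 0.05 s, during which the arm holds its last target. There are 200 camera calls.

## Working session

There is one attempt and no reset: what is moved stays moved. The work goes in short steps, Python scripts to look and compute and a shell command to move; the robot and the scene stay as the last step left them, time stands still between calls to the robot, and variables do not carry over. Pictures are saved under pics/ and viewed, at most 10 in all, crops included, and the job is handed in when it is done.

```bash
mkdir -p pics
cat > h.py <<'E'
import numpy as np, cv2
from rig import readout, vision, job_done, boxes_of, place_of, ctrl
def look(cam, save=None):
    s=vision.snapshot(cam)
    if save: cv2.imwrite('pics/'+save, s['color'][:,:,::-1])
    return s
def W(s,p): return np.array(s['R']).T@(np.array(p)-np.array(s['t']))
def px(s,X):
    p,_=cv2.projectPoints(np.array(X,float).reshape(-1,3),cv2.Rodrigues(np.array(s['R']))[0],np.array(s['t'],float),np.array(s['mtx']),np.array(s['dist'],float))
    return p.reshape(-1,2)
def ray(s,uv):
    n=cv2.undistortPoints(np.array([[uv]],float),np.array(s['mtx']),np.array(s['dist'],float))[0,0]
    R=np.array(s['R']); return -R.T@np.array(s['t']), R.T@np.array([n[0],n[1],1])
def atz(s,uv,z):
    c,d=ray(s,uv); return c+d*(z-c[2])/d[2]
E
python3 - <<'E'
from h import *
np.set_printoptions(precision=4,suppress=True)
for c in ['side','top']:
    s=look(c,c+'0.png'); print(c,'cam at',W(s,[0,0,0]))
    for q in ['green_tube_mid','red_tube_mid','purple_tube_1_mid','rack','mixer','slot','timer','reader','roll']:
        for r in place_of(c,q)[:3]: print(q,round(r['p'],2),W(s,r['point']),px(s,W(s,r['point']))[0].round())
st=readout.get_state(); print(st)
E
```

```text
side cam at [ 0.5006 -0.5931  0.7292]
green_tube_mid 0.53 [0.4725 0.1116 0.1132] [283. 183.]
red_tube_mid 0.69 [ 0.5252 -0.0716  0.0637] [313. 265.]
rack 0.69 [ 0.5161 -0.0491 -0.0043] [309. 277.]
mixer 0.67 [0.4716 0.1131 0.0013] [285. 219.]
slot 0.91 [0.4748 0.1162 0.1042] [284. 185.]
timer 0.6 [ 0.6641 -0.1924 -0.0002] [394. 335.]
reader 0.88 [ 0.6674 -0.0298 -0.0032] [380. 265.]
roll 0.68 [ 0.4437  0.3234 -0.0014] [274. 164.]
top cam at [0.4156 0.094  1.1331]
green_tube_mid 0.63 [0.4729 0.113  0.109 ] [301. 241.]
red_tube_mid 0.52 [ 0.5208 -0.0661  0.0567] [383. 218.]
red_tube_mid 0.44 [0.4703 0.1152 0.0993] [300. 242.]
purple_tube_1_mid 0.54 [ 0.4961 -0.0948  0.0579] [397. 229.]
purple_tube_1_mid 0.38 [ 0.4382  0.3256 -0.0027] [207. 261.]
rack 0.94 [ 0.5129 -0.0539  0.0011] [375. 224.]
rack 0.16 [ 0.4967 -0.0953  0.0536] [397. 229.]
mixer 0.64 [ 0.4681  0.1125 -0.0004] [302. 246.]
mixer 0.34 [ 0.4434  0.3281 -0.0028] [206. 258.]
slot 0.88 [0.4691 0.1147 0.0991] [300. 243.]
slot 0.74 [ 0.5147 -0.0489  0.0007] [372. 224.]
reader 0.59 [ 0.6701 -0.0286  0.003 ] [361. 157.]
reader 0.53 [ 0.4953 -0.0942  0.053 ] [397. 230.]
roll 0.76 [ 0.4404  0.3304 -0.0008] [205. 260.]
{'time': 1.0, 'qpos': array([-1.3246,  0.1238,  1.6503, -0.    ,  1.3675, -0.0826]), 'joint_velocities': array([-0.0015,  0.0002, -0.0013, -0.0001,  0.0016,  0.001 ]), 'joint_efforts': array([  0.0002, -42.3605, -36.5764,  -0.0001,   0.0005,   0.    ]), 'eef_pos': array([ 0.2098, -0.6152,  0.2393]), 'tcp_rot': array([-0.    ,  0.9865,  0.1637, -0.    ]), 'ft_force': array([-0.3789, -0.3795, -0.5581]), 'wrist_torque': array([-0.0201,  0.0022, -0.0269]), 'grip_force': 0.0, 'gripper_width': 0.08557572941716526}
```

Run:
```python
import cv2
a=cv2.imread('pics/side0.png')[130:330,200:420]; b=cv2.imread('pics/top0.png')[150:300,260:440]
cv2.imwrite('pics/sc.png',cv2.resize(a,None,fx=3,fy=3,interpolation=3)[:600,:660])
cv2.imwrite('pics/tc.png',cv2.resize(b,None,fx=4,fy=4,interpolation=3))
```

```text
(no output)
```

View pics/sc.png

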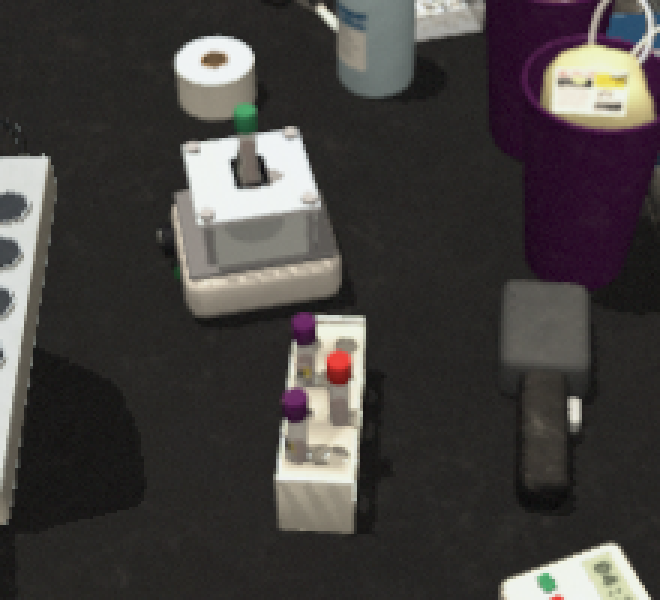

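View pics/tc.png

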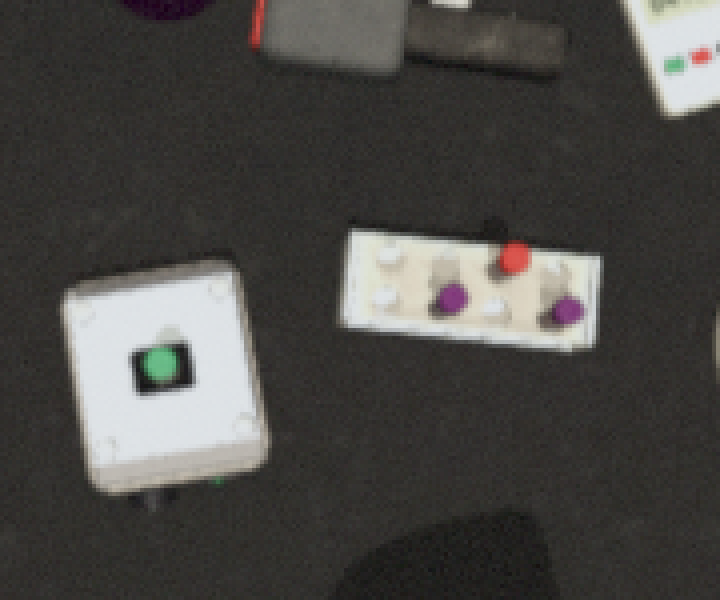

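Run:
```python
from h import *
from scipy.optimize import least_squares
np.set_printoptions(precision=4,suppress=True)
S={c:look(c) for c in('side','top')}
def cap(name,lo,hi,sel):
    o={}
    for c,s in S.items():
        hsv=cv2.cvtColor(s['color'],cv2.COLOR_RGB2HSV)
        m=cv2.inRange(hsv,lo,hi); n,_,st,ce=cv2.connectedComponentsWithStats(m)
        o[c]=[(ce[i].round(1),st[i,4]) for i in range(1,n) if st[i,4]>15]
    print(name,o)
cap('green',(50,90,50),(85,255,255),0); cap('red',(0,140,90),(8,255,255),0)
s=S['top']; f=lambda u,v:(u/4+260-.375,v/4+150-.375)
L=np.array([[-12,45],[12,45],[-12,-15],[12,-45]])/1e3
uv=[f(384,298),f(388,256),f(492,307),f(555,267)]
for z in(.014,.05): 
  P=np.array([atz(s,p,z)[:2] for p in uv]); print('holes z',z,P.tolist())
C=[atz(s,f(*p),.056)[:2] for p in[(348,230),(602,256),(597,350),(342,326)]]
print('rack corners .056',np.array(C),np.mean(C,0),[np.linalg.norm(C[i]-C[(i+1)%4]) for i in range(4)])
C=[atz(s,f(*p),.104)[:2] for p in[(133,348),(190,340),(195,388),(137,395)]]
print('lip',np.array(C),np.mean(C,0))
C=[atz(s,f(*p),.103)[:2] for p in[(86,313),(219,287),(246,423),(106,447)]]
print('nuts',np.array(C),np.mean(C,0))
# side view: nuts and rack corners
s=S['side']; g=lambda u,v:(u/3+200-.33,v/3+130-.33)
C=[atz(s,g(*p),.103)[:2] for p in[(195,148),(291,132),(309,199),(208,213)]]
print('side nuts',np.array(C),np.mean(C,0))
C=[atz(s,g(*p),.056)[:2] for p in[(288,317),(366,317),(357,484),(276,481)]]
print('side rack',np.array(C),np.mean(C,0),[np.linalg.norm(C[i]-C[(i+1)%4]) for i in range(4)])
```

```text
green {'side': [(array([281.6, 169. ]), np.int32(67)), (array([381.8, 323.6]), np.int32(20))], 'top': [(array([299.6, 240.3]), np.int32(59))]}
red {'side': [(array([501.4, 137.7]), np.int32(76)), (array([516.7, 178.7]), np.int32(79)), (array([536.1, 205.2]), np.int32(408)), (array([526.6, 196.8]), np.int32(44)), (array([515.4, 194.6]), np.int32(16)), (array([549.9, 219.1]), np.int32(56)), (array([312.5, 252.1]), np.int32(75)), (array([185.6, 286.9]), np.int32(67)), (array([386. , 331.2]), np.int32(21))], 'top': [(array([331.9,   4.8]), np.int32(114)), (array([470.6,   6.8]), np.int32(192)), (array([591. ,   5.5]), np.int32(181)), (array([343.6,   8.9]), np.int32(50)), (array([358.9,  21.4]), np.int32(27)), (array([370.4,  20.3]), np.int32(33)), (array([107.4, 104.4]), np.int32(88)), (array([324.4, 151.3]), np.int32(47)), (array([617.2, 200.9]), np.int32(165)), (array([388.1, 213.7]), np.int32(44)), (array([395.5, 331. ]), np.int32(40))]}
holes z 0.014 [[0.5130475381827155, -0.009405075133901417], [0.5367148937823543, -0.012388210480948847], [0.5068537964884521, -0.06997567385140961],
[... 296 characters left out ...]
0.4791 -0.1197]
 [ 0.4947  0.0176]] [ 0.5127 -0.0535] [np.float64(0.13864928979152105), np.float64(0.05114657197862222), np.float64(0.13815778280602722), np.float64(0.052290815676363844)]
lip [[0.4819 0.1288]
 [0.4854 0.0994]
 [0.4608 0.0973]
 [0.4578 0.127 ]] [0.4715 0.1131]
nuts [[0.5004 0.1528]
 [0.5126 0.084 ]
 [0.4425 0.0715]
 [0.4317 0.1432]] [0.4718 0.1129]
side nuts [[0.4321 0.1401]
 [0.5022 0.1531]
 [0.5124 0.08  ]
 [0.4425 0.0707]] [0.4723 0.111 ]
side rack [[ 0.494   0.0135]
 [ 0.5471  0.0098]
 [ 0.5317 -0.1256]
 [ 0.4826 -0.1201]] [ 0.5139 -0.0556] [np.float64(0.05321065572569545), np.float64(0.13628036191566342), np.float64(0.049414011104133806), np.float64(0.13406191115919625)]
```

View pics/top0.png

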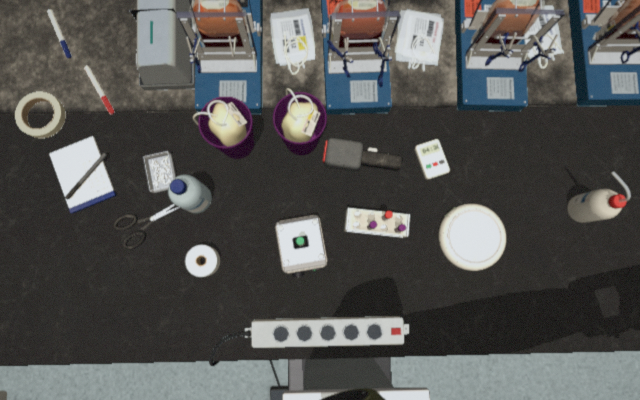

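View pics/side0.png

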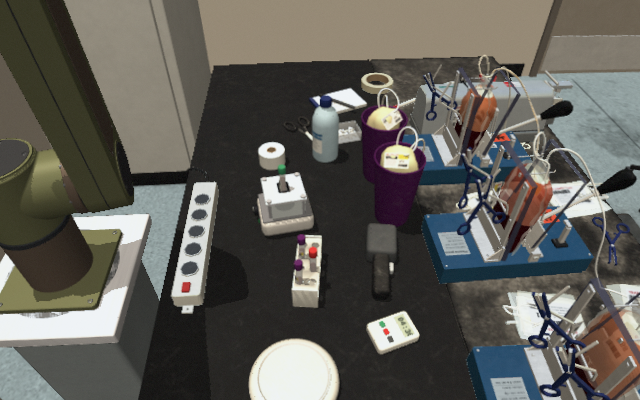

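The crops and full views agree with the networks. The green tube stands in the mixer, at top-crop pixel (160,365). The rack's left (+y) end holes are empty. Red is at (514,258), with a purple tube at (453,298) and another at (568,311). The power strip lies in front and the purple cups behind, both clear of the path. Next I'll locate the caps precisely.

```bash
cat >> h.py <<'E'
from scipy.optimize import least_squares
RNG={'green':((50,90,50),(85,255,255)),'red':((0,140,90),(8,255,255)),'purple':((130,90,30),(160,255,255))}
A=np.linspace(0,2*np.pi,32,endpoint=False)
def sil(s,X,r=.008,h=.008):
    P=np.vstack([np.c_[X[0]+r*np.cos(A),X[1]+r*np.sin(A),np.full(32,X[2]+d)] for d in(-h,h)])
    m=cv2.moments(cv2.convexHull(px(s,P).astype(np.float32))); return np.array([m['m10'],m['m01']])/m['m00']
def blob(s,col,near):
    m=cv2.inRange(cv2.cvtColor(s['color'],cv2.COLOR_RGB2HSV),*RNG[col]); n,_,st,ce=cv2.connectedComponentsWithStats(m)
    k=[i for i in range(1,n) if st[i,4]>8]; i=min(k,key=lambda i:np.linalg.norm(ce[i]-near)); return ce[i]
def findcap(S,col,X0):
    B=[blob(s,col,sil(s,X0)) for s in S]
    r=least_squares(lambda X:np.concatenate([sil(s,X)-b for s,b in zip(S,B)]),X0)
    return r.x, r.fun
E
python3 - <<'E'
from h import *
np.set_printoptions(precision=4,suppress=True)
S=[look('side'),look('top')]
for c,X in[('green',[.472,.113,.150]),('red',[.523,-.07,.1]),('purple',[.496,-.094,.1]),('purple',[.503,-.036,.1])]:
    print(c,*findcap(S,c,X))
E
```

```text
green [0.4714 0.1145 0.1498] [-0.0234  0.0026 -0.0052 -0.0231]
red [ 0.525  -0.0697  0.1001] [ 0.4    -0.0591  0.0118  0.4857]
purple [ 0.4963 -0.096   0.0985] [ 0.2427 -0.0167  0.0038  0.3267]
purple [ 0.504  -0.0365  0.1008] [ 0.2236 -0.0448  0.0376  0.2671]
```

```bash
python3 -m inch '[[0.026,0.073,0,6.4,0.045],[0.052,0.146,0,12.8,0.045],[0.078,0.219,0,19,0.045],[0.104,0.292,0,25.5,0.045],[0.13,0.365,0,32,0.045],[0.157,0.438,0,38,0.045],[0.183,0.511,0,44.6,0.045],[0.209,0.584,0,51,0.045],[0.235,0.657,0,57.4,0.045],[0.2616,0.7297,0,63.7,0.045],[0.2616,0.7297,0,63.7,0.045],[0.2616,0.7297,0,63.7,0.045],[0.2616,0.7297,0,63.7,0.045],[0.2616,0.7297,0,63.7,0.045],[0.2616,0.7297,0,63.7,0.045],[0.2616,0.7297,0,63.7,0.045],[0.2616,0.7297,0,63.7,0.045],[0.2616,0.7297,0,63.7,0.045],[0.2616,0.7297,0,63.7,0.045],[0.2616,0.7297,0,63.7,0.045]]'
```

```text
time: 2.87
eef_pos: [0.4722, 0.1184, 0.2395]
tcp_rot: [-0.0, 0.75, 0.662, 0.001]
ft_force: [-1.4, 0.7, 0.4]
gripper_width: 0.0453
grip_force: 0.0
```

```bash
python3 -m inch '[[0,0,0,0,0.04],[0,0,0,0,0.04],[0,0,0,0,0.04]]'
```

```text
time: 3.12
eef_pos: [0.4713, 0.1137, 0.2393]
tcp_rot: [0.0, 0.752, 0.659, -0.0]
ft_force: [-0.1, -0.3, 0.2]
gripper_width: 0.0399
grip_force: 0.0
```

```bash
python3 -m inch '[[0,0.0005,-0.03,0,0.04],[0,0.0005,-0.06,0,0.04],[0,0.0005,-0.085,0,0.04],[0,0.0005,-0.1,0,0.04],[0,0.0005,-0.1,0,0.04],[0,0.0005,-0.1,0,0.04],[0,0.0005,-0.1,0,0.01],[0,0.0005,-0.1,0,0.01],[0,0.0005,-0.1,0,0.01],[0,0.0005,-0.1,0,0.01],[0,0.0005,-0.1,0,0.01],[0,0.0005,-0.1,0,0.01]]'
```

```text
time: 4.12
eef_pos: [0.4723, 0.1151, 0.1403]
tcp_rot: [0.001, 0.752, 0.66, 0.001]
ft_force: [1.7, 0.4, 2.1]
gripper_width: 0.0138
grip_force: 58.4
```

```bash
python3 -m inch '[[0,0,0.015,0,0.01],[0,0,0.03,0,0.01],[0,0,0.045,0,0.01],[0,0,0.06,0,0.01],[0,0,0.075,0,0.01],[0,0,0.075,0,0.01],[0,0,0.075,0,0.01],[0,0,0.075,0,0.01]]'
python3 - <<'E'
from h import *
a=look('side'); b=look('top')
c=a['color'][110:240,220:380]; cv2.imwrite('pics/lift.png',cv2.resize(c,None,fx=4,fy=4,interpolation=3)[:,:,::-1])
E
```

```text
time: 4.78
eef_pos: [0.4708, 0.115, 0.2131]
tcp_rot: [-0.001, 0.752, 0.66, -0.001]
ft_force: [-0.6, 0.4, -0.5]
gripper_width: 0.0138
grip_force: 58.8
```

View pics/lift.png

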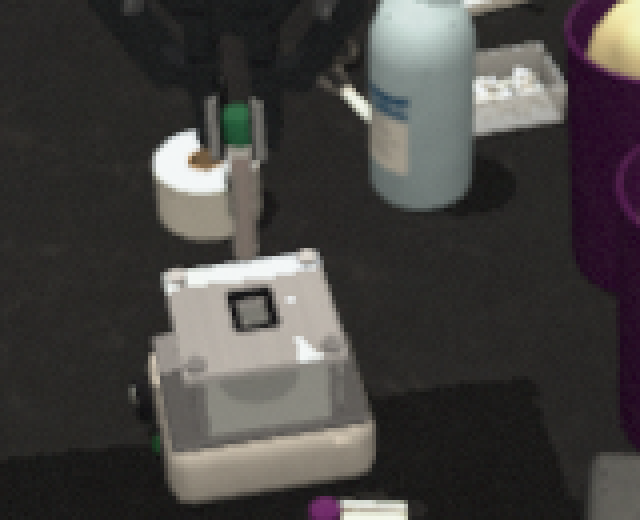

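```bash
python3 -m inch '[[0.01,-0.02,0,0,0.01],[0.02,-0.042,0,0,0.01],[0.03,-0.063,0,0,0.01],[0.04,-0.084,0,0,0.01],[0.05,-0.105,0,0,0.01],[0.061,-0.1245,0,0,0.01],[0.061,-0.1245,0,0,0.01],[0.061,-0.1245,0,0,0.01],[0.061,-0.1245,-0.02,0,0.01],[0.061,-0.1245,-0.04,0,0.01],[0.061,-0.1245,-0.06,0,0.01],[0.061,-0.1245,-0.06,0,0.01],[0.061,-0.1245,-0.06,0,0.01],[0.061,-0.1245,-0.06,0,0.01]]'
python3 - <<'E'
from h import *
np.set_printoptions(precision=4,suppress=True)
a=look('side'); b=look('top'); e=readout.get_state()['eef_pos']; print(e)
c=a['color'][190:310,260:380]; d=b['color'][180:260,330:430]
o=np.zeros((600,800,3),np.uint8); o[:480,:400]=cv2.resize(c,(400,400),interpolation=3).repeat(1,0).copy() if 0 else 0
c=cv2.resize(a['color'][220:320,275:355],(400,500),interpolation=3); d=cv2.resize(b['color'][190:270,350:414],(400,500),interpolation=3)
cv2.imwrite('pics/hole.png',np.hstack([c,d])[:,:,::-1])
for n,s in(('side',a),('top',b)):
  for z in(.104+.0,): pass
  bot=[e[0],e[1],e[2]+.011-.086]; print(n,'bottom px',px(s,bot),'hole px',px(s,[.532,-.0099,.05]), 'cap',px(s,[e[0],e[1],e[2]+.011]))
h=lambda u,v:(u/4+220-.375,v/4+110-.375)
C=[atz(a,h(*p),.104)[:2] for p in[(228,289),(272,287),(279,327),(234,330)]]; print('slot lip side',np.array(C),np.mean(C,0))
E
```

```text
time: 6.05
eef_pos: [0.5327, -0.0089, 0.1552]
tcp_rot: [0.0, 0.751, 0.66, 0.0]
ft_force: [0.2, -0.3, 0.4]
gripper_width: 0.014
grip_force: 58.8
[ 0.5334 -0.0092  0.1561]
side bottom px [[315.4728 234.3397]] hole px [[314.9095 244.9678]] cap [[315.1763 202.9276]]
top bottom px [[358.087  211.7517]] hole px [[357.064  213.9902]] cap [[362.2539 206.7626]]
slot lip side [[0.4582 0.1275]
 [0.4819 0.1275]
 [0.4851 0.0952]
 [0.4614 0.0945]] [0.4716 0.1112]
```

View pics/hole.png

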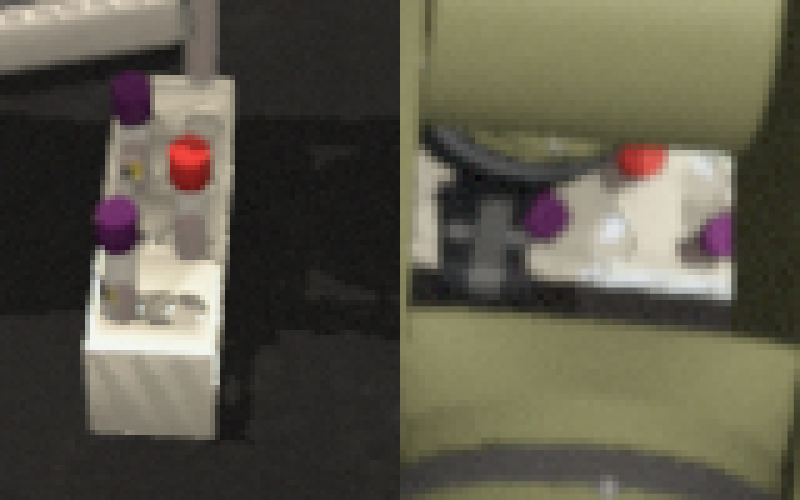

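```bash
python3 -m inch '[[-0.001,-0.0005,-0.01,0,0.01],[-0.001,-0.0005,-0.02,0,0.01],[-0.001,-0.0005,-0.025,0,0.01],[-0.001,-0.0005,-0.03,0,0.01],[-0.001,-0.0005,-0.035,0,0.01],[-0.001,-0.0005,-0.04,0,0.01],[-0.001,-0.0005,-0.04,0,0.01],[-0.001,-0.0005,-0.04,0,0.01]]'
```

```text
time: 6.82
eef_pos: [0.5312, -0.01, 0.1139]
tcp_rot: [-0.0, 0.752, 0.66, -0.0]
ft_force: [-0.2, -0.3, -0.4]
gripper_width: 0.0139
grip_force: 58.8
```

```bash
python3 -m inch '[[0,0,-0.008,0,0.01],[0,0,-0.016,0,0.01],[0,0,-0.022,0,0.01],[0,0,-0.022,0,0.01],[0,0,-0.022,0,0.01]]'
```

```text
time: 7.23
eef_pos: [0.5312, -0.0099, 0.0917]
tcp_rot: [-0.0, 0.752, 0.66, -0.0]
ft_force: [0.4, -1.2, -0.9]
gripper_width: 0.0137
grip_force: 59.0
```

```bash
python3 -m inch '[[0,0,0,0,0.035],[0,0,0,0,0.035],[0,0,0,0,0.035],[0,0,0,0,0.035],[0,0,0.02,0,0.035],[0,0,0.05,0,0.035],[0,0,0.08,0,0.035],[0,0,0.1,0,0.035],[0,0,0.1,0,0.035],[0,0,0.1,0,0.035]]'
python3 - <<'E'
from h import *
np.set_printoptions(precision=4,suppress=True)
S=[look('side'),look('top')]; print(readout.get_state()['eef_pos'])
for c,X in[('green',[.532,-.01,.1]),('red',[.523,-.07,.1]),('purple',[.496,-.094,.1]),('purple',[.503,-.036,.1])]:
    print(c,*findcap(S[:1],c,X),blob(S[0],c,sil(S[0],X)))
E
```

```text
time: 8.07
eef_pos: [0.5323, -0.0101, 0.194]
tcp_rot: [0.001, 0.752, 0.66, 0.001]
ft_force: [-0.1, 1.3, -0.2]
gripper_width: 0.035
grip_force: 0.0
[ 0.5307 -0.0099  0.1909]
green [ 0.5318 -0.0103  0.0998] [ 0. -0.] [314.6316 228.3289]
red [ 0.5242 -0.0699  0.0998] [-0.  0.] [312.5195 252.1948]
purple [ 0.4955 -0.0954  0.0983] [ 0. -0.] [297.4304 264.4937]
purple [ 0.5038 -0.0359  0.1003] [-0. -0.] [300.7123 238.7945]
```

```bash
python3 -m inch '[[-0.003,-0.03,0,0,0.035],[-0.0065,-0.0598,0,0,0.035],[-0.0065,-0.0598,0,0,0.035],[-0.0065,-0.0598,0,0,0.035],[-0.0065,-0.0598,0,0,0.035],[-0.0065,-0.0598,-0.03,0,0.035],[-0.0065,-0.0598,-0.06,0,0.035],[-0.0065,-0.0598,-0.085,0,0.035],[-0.0065,-0.0598,-0.102,0,0.035],[-0.0065,-0.0598,-0.102,0,0.035],[-0.0065,-0.0598,-0.102,0,0.035],[-0.0065,-0.0598,-0.102,0,0.01],[-0.0065,-0.0598,-0.102,0,0.01],[-0.0065,-0.0598,-0.102,0,0.01],[-0.0065,-0.0598,-0.102,0,0.01],[-0.0065,-0.0598,-0.102,0,0.01]]'
```

```text
time: 9.5
eef_pos: [0.5262, -0.07, 0.0921]
tcp_rot: [0.001, 0.752, 0.66, 0.001]
ft_force: [0.4, 0.6, 4.8]
gripper_width: 0.0139
grip_force: 58.6
```

```bash
python3 -m inch '[[0,0,0.015,0,0.01],[0,0,0.03,0,0.01],[0,0,0.055,0,0.01],[0,0,0.08,0,0.01],[0,0,0.105,0,0.01],[0,0,0.12,0,0.01],[0,0,0.12,0,0.01],[0,0,0.12,0,0.01],[0,0,0.12,0,0.01]]'
```

```text
time: 10.25
eef_pos: [0.5242, -0.0697, 0.2088]
tcp_rot: [-0.001, 0.752, 0.66, -0.001]
ft_force: [0.1, 0.2, -0.9]
gripper_width: 0.0137
grip_force: 58.7
```

```bash
python3 -m inch '[[-0.005,0.018,0,0,0.01],[-0.011,0.038,0,0,0.01],[-0.018,0.062,0,0,0.01],[-0.025,0.086,0,0,0.01],[-0.032,0.11,0,0,0.01],[-0.039,0.134,0,0,0.01],[-0.046,0.158,0,0,0.01],[-0.051,0.174,0,0,0.01],[-0.053,0.182,0,0,0.01],[-0.053,0.182,0,0,0.01],[-0.053,0.182,0,0,0.01],[-0.053,0.182,-0.01,0,0.01],[-0.053,0.182,-0.01,0,0.01],[-0.053,0.182,-0.01,0,0.01]]'
python3 - <<'E'
from h import *
np.set_printoptions(precision=4,suppress=True)
a=look('side'); b=look('top'); e=readout.get_state()['eef_pos']; print(e)
c=cv2.resize(a['color'][130:230,240:320],(400,500),interpolation=3); d=cv2.resize(b['color'][200:300,260:340],(400,500),interpolation=3)
cv2.imwrite('pics/slot.png',np.hstack([c,d])[:,:,::-1])
o=np.array([240,130])
print((px(a,[[e[0],e[1],e[2]-.075],[.4717,.1122,.104]])-o)*5)
E
```

```text
time: 11.42
eef_pos: [0.4715, 0.1113, 0.1989]
tcp_rot: [-0.001, 0.752, 0.659, -0.001]
ft_force: [-0.0, 0.6, -0.1]
gripper_width: 0.014
grip_force: 58.7
[0.472  0.1116 0.2   ]
[[212.7208 245.0559]
 [214.7826 281.4968]]
```

View pics/slot.png

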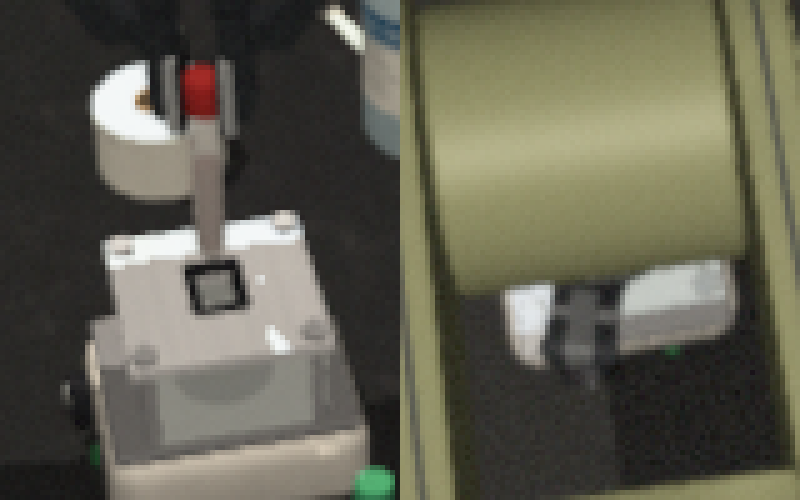

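The side crop shows the red tube upright. Its lower end is at about (210,255) and the slot's lip is centred at about (216,287). I'll nudge it +x and -y, then go down slowly.

```bash
python3 -m inch '[[0.0007,-0.001,-0.006,0,0.01],[0.0007,-0.001,-0.012,0,0.01],[0.0007,-0.001,-0.018,0,0.01],[0.0007,-0.001,-0.022,0,0.01],[0.0007,-0.001,-0.025,0,0.01],[0.0007,-0.001,-0.025,0,0.01],[0.0007,-0.001,-0.025,0,0.01]]'
```

```text
time: 12.1
eef_pos: [0.4725, 0.1113, 0.175]
tcp_rot: [-0.0, 0.752, 0.66, -0.0]
ft_force: [-0.1, 0.0, 0.5]
gripper_width: 0.0142
grip_force: 58.7
```

```bash
python3 -m inch '[[0,0,-0.003,0,0.01],[0,0,-0.006,0,0.01],[0,0,-0.009,0,0.01],[0,0,-0.012,0,0.01],[0,0,-0.012,0,0.01],[0,0,-0.012,0,0.01]]'
```

```text
time: 12.6
eef_pos: [0.4725, 0.1112, 0.163]
tcp_rot: [-0.0, 0.752, 0.66, -0.0]
ft_force: [0.2, -0.1, -0.0]
gripper_width: 0.0137
grip_force: 58.7
```

```bash
python3 -m inch '[[0,0,-0.004,0,0.01],[0,0,-0.008,0,0.01],[0,0,-0.012,0,0.01],[0,0,-0.015,0,0.01],[0,0,-0.018,0,0.01],[0,0,-0.018,0,0.01],[0,0,-0.018,0,0.01]]'
```

```text
time: 13.18
eef_pos: [0.4725, 0.1112, 0.145]
tcp_rot: [-0.0, 0.752, 0.66, -0.0]
ft_force: [0.0, -0.3, 0.1]
gripper_width: 0.0138
grip_force: 58.7
```

```bash
python3 -m inch '[[0,0,-0.001,0,0.01],[0,0,-0.002,0,0.01],[0,0,-0.003,0,0.01],[0,0,-0.004,0,0.01],[0,0,-0.004,0,0.01],[0,0,-0.004,0,0.01]]'; python3 -m inch '[[0,0,-0.001,0,0.01],[0,0,-0.001,0,0.01],[0,0,-0.001,0,0.01]]';python3 -m inch '[[0,0,-0.001,0,0.01],[0,0,-0.001,0,0.01],[0,0,-0.001,0,0.01]]'
```

```text
time: 13.68
eef_pos: [0.4728, 0.1113, 0.1416]
tcp_rot: [0.0, 0.752, 0.66, 0.0]
ft_force: [0.2, 0.2, 2.0]
gripper_width: 0.0139
grip_force: 58.8
time: 13.93
eef_pos: [0.4729, 0.1113, 0.1406]
tcp_rot: [0.0, 0.752, 0.66, 0.0]
ft_force: [0.4, -0.1, 2.3]
gripper_width: 0.0138
grip_force: 58.8
time: 14.18
eef_pos: [0.4729, 0.1112, 0.1395]
tcp_rot: [0.0, 0.752, 0.66, 0.0]
ft_force: [-0.3, -0.2, 2.7]
gripper_width: 0.0137
grip_force: 58.9
```

```bash
python3 -m inch '[[0,0,-0.001,0,0.01],[0,0,-0.002,0,0.01],[0,0,-0.0025,0,0.01],[0,0,-0.0025,0,0.01],[0,0,-0.0025,0,0.01],[0,0,-0.0025,0,0.01]]';python3 - <<'E'
from h import *
a=look('side'); f=[]
for i in range(6): look('top'); f.append(readout.get_state()['ft_force'][2])
print(f)
print(findcap([a],'green',[.532,-.01,.1]), blob(a,'red',px(a,[.4725,.1112,.148])[0]),px(a,[.4725,.1112,.148]))
E
```

```text
time: 14.68
eef_pos: [0.4729, 0.1112, 0.1371]
tcp_rot: [0.0, 0.752, 0.66, 0.0]
ft_force: [0.3, -0.8, 4.4]
gripper_width: 0.0137
grip_force: 58.9
[np.float64(3.720942894196784), np.float64(4.499649575951771), np.float64(3.734471596972621), np.float64(4.107066231677757), np.float64(4.04645481388563), np.float64(4.0739113003408995)]
(array([ 0.53147885, -0.01033229,  0.09965683]), array([-1.84311278e-06,  4.75671015e-07])) [282.30909091 171.70909091] [[282.142004   170.67970075]]
```

```bash
python3 -c "
from rig import job_done
print(job_done())"
```

```text
the job is handed in; nothing more can be done
None
```

The job is handed in, but no verdict came back: the green tube stands upright in a rack hole, and the red tube is held in the slot pressing the cup with about 4 N, which I estimate is 4–5 mm down.

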